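# Set the engine controls for a cold start: full choke, then prime

## Task

Set the bench engine controls for a cold start. With the fingertips, push the choke lever (the lever with the flat paddle grip) to the robot's left, past its half-choke notch, right up to its second stop, and only then press the primer pump's plunger all the way down and let it spring back up. Push and press only, without pinching the lever; leave the throttle lever (round ball grip) at idle and do not move or lift the loose parts lying about.

Things in the scene. Friction and masses are not known exactly. Their poses are not given: they have to be found in the camera images.
- choke_unit: Fixed choke quadrant: grey housing 48 x 100 mm, 48 mm high, on a bolted foot 76 x 130 mm; left or right of the like throttle quadrant. Origin: centre of its underside, on the bench; z up; +y is the way the choke lever must be pushed (the robot's left, within 25 degrees). The lever's pivot pin lies along x, 20 mm above the origin.
- choke_paddle (a point): Centre of the choke lever's flat black paddle, 79 mm from the pivot: 28 mm wide (x), 10 mm thick (y), 34 mm tall; it starts 62 mm up the lever, above a stem 6 x 8 mm. At the start the lever leans 0.5 rad to the unit's -y (this point 38 mm to -y of the origin, 89 mm high); at the second stop 0.5 rad to +y. Fingers on both its faces count as a pinch.
- choke (a joint): Choke lever angle, rad: 0 at the first stop (off; start), about 0.5 (upright) in the half-choke notch, where a spring catch holds it, 1.0 at the second stop (full choke). The catch resists with about 5 N at the paddle before the notch and again after it; past about 0.8 the lever snaps to the stop and stays there.
- throttle_knob (a point): Centre of the throttle lever's black ball grip, 30 mm across, 80 mm from its pivot on a quadrant like the choke's. It leans as the choke lever does at the start and must stay where it is; it moves if pushed, with no notches.
- primer_unit: The fixed primer pump: a round grey body 52 mm across on a 72 mm flange, 53 mm high, with two brass hose stubs at its sides. Origin at the centre of its underside on the bench; z up.
- primer_cap (a point): Centre of the top of the primer pump's black plunger cap, a disc 34 mm across; 80 mm above the bench when up, and on the axis of the pump. Pressed straight down it travels 12 mm.
- primer (a joint): Plunger travel, m: 0 up, 0.012 fully down on its stop; a spring of about 2 N rising to 8 N pushes it back up when released.
- plug: A loose spark plug lying on the bench; to be left alone. Origin at the centre of its underside.
- spring: A loose coil valve spring, 28 mm across, 42 mm tall, standing on end; to be left alone. Origin at the centre of its underside.
- sleeve: A loose spacer sleeve, 24 mm across, 52 mm tall, standing on end; to be left alone. Origin at the centre of its underside.
- gear: A loose spur gear, 68 mm across, 18 mm high, lying flat; to be left alone. Origin at the centre of its underside.

How it is judged:
By the outcome, as a careful person would: the job done as asked, in the order asked, and still so for the second after the job is handed in, with the robot touching nothing.
It also fails if it takes over 40 s, if anything falls off the work surface, if the arm or the gripper's body presses on something with over 40 N, if the wrist force passes 120 N, or if a joint passes its speed limit or range.

## Robot

A 6-joint arm with a two-finger parallel gripper is mounted at the origin on a cart in front of the work surface, level with it; the furniture and walls round the work are solid. World frame = base frame: x ahead of the robot, y to its left, z up, the work surface at z = 0. Lengths are in mm, angles in rad, forces in N, time in s.
With the tool pointing down it reaches from about 275 to 1000 mm from the base axis. Payload 8.4 kg.
Tool frame: the origin (TCP) lies where the fingers leave the gripper's body, on its centre line; the fingertips stand 73 mm ahead of it and the grasp point (between the pads) lies 54 mm ahead of it (grip_point_offset is the distance from the TCP to the grasp point, in mm); z points along the fingers, y is the direction in which the jaws open and shut (so a half turn about z gives the same grasp; the last joint's range is limited). The gripper opens to 85 mm and grips with 20 to 120 N. Pads are 22 mm wide; open, the fingers measure 114 mm over their backs; the gripper's body (76 mm by 85 mm) begins 54 mm behind the grasp point. The pads swing forward as they close: fully open they stand 13 mm farther back than shut.
Start: joints at [-1.203, 0.353, 1.633, -0, 1.155, -0.002], TCP at [225.892, -582.753, 303.881] pointing down, gripper open.
Joint ranges: [-2.63, 2.63], [-0.92, 2.1], [0.06, 2.66], [-1.3, 4.44], [0, 2.69], [-3.02, 3.02]. Speed limits (rad/s): [2.22, 2.22, 2.79, 3.14, 3.14, 3.14].

## Interface

Orientations are given as [roll, pitch, yaw] about the fixed x, y, z axes, in that order (R = Rz(yaw) Ry(pitch) Rx(roll)).
In Python, from rig import sense, grab_frame, sign_off, grip_point_offset gives the robot as it stands. The module is installed in compiled form; this text tells all that it offers.
- The arm moves only by the tool drive_tool, never from a script. Its argument "targets" is one flat list of numbers, 7 for each row, row after row: the shift along the tool's x, y, z in m, then the turn, a rotation vector about the tool's x, y, z in rad, then the opening, from 0 (shut) to 1 (fully open). In form: [tx, ty, tz, wx, wy, wz, grip, tx, ty, tz, wx, wy, wz, grip, ...]. A call has 1 to 12 rows; each row is the pose to reach, as a shift and turn from the pose commanded when the call began, along the tool's axes at that moment; what a row does not reach only later rows make up. A row lasts 1/12 s, in which the tool goes at most 41.7 mm and 7.16 degrees, less where a joint would pass 70% of its speed; a pose out of reach is approached as far as the arm can. A call with a gripper value outside its range is refused whole. The fingers move at their own pace and stop on an object; "force" is the grip in N (left out, the last holds). Time passes only in rows, so rows that repeat a pose let the fingers close. It gives the time, the measured TCP pose, the force and the opening at its end, in the units of the state.
- sense(): the state, without advancing time (a new reading comes with each control period).
- grab_frame(name): name is "scene" or "top" or "wrist"; returns a dict with "color" (384x512x3 uint8, blue, green, red), "vertical_fov" (degrees; the focal length in pixels is half the picture's height over the tangent of half this angle, whatever the lens; pixels are square), "cx", "cy" (the principal point, pixels), "world_from_camera" (4x4, takes a point from camera to world coordinates). Camera axes: x right, y down, z forward; pixel columns grow to the right and rows downward; lengths in mm; the calibration is good to about 2 mm. A picture is of the moment at which its call begins. There is no depth.
- sign_off(): hands the job in, once; it reports no verdict.
The state is a dict: "clock": time; "qpos": joint angles; "qvel": joint speeds; "joint_efforts": joint torques, N m; "eef_pos": TCP position; "tcp_rot": TCP orientation; "contact_force": force on the tool from outside, world axes, zero at the start; "wrist_torque": the same for the moment, N m; "opening": opening from 0.0 (shut) to 1.0 (fully open).
Only numpy, scipy, OpenCV 4.12 (cv2) and the standard library are available. Lean on these libraries where they do the work, as an engineer would, in place of code of your own. Each camera call takes 0.05 s, during which the arm holds its last target. There are 200 camera calls.

## Working session

There is one attempt and no reset: what is moved stays moved. The work goes in short steps, Python scripts to look and compute and a tool call to move; the robot and the scene stay as the last step left them, time stands still between calls to the robot, and variables do not carry over. Pictures are saved under pics/ and viewed, about 8 in all and at most 12, crops included, and the job is handed in when it is done.

Besides the shell and the picture viewer there is one more tool, called after "Request:" as name(argument=value, ...) on one line, values as JSON. drive_tool: Moves the arm, as the interface text tells. Its arguments: {"type":"object","properties":{"targets":{"type":"array"},"force":{"type":"number"}},"required":["targets"]}

```bash
mkdir -p pics; cat > h.py <<'E'
import numpy as np, cv2
from rig import sense, grab_frame, sign_off, grip_point_offset
def snap(n,f):
    g=grab_frame(n); cv2.imwrite('pics/'+f,g['color']); np.savez('pics/'+f+'.npz',**{k:np.array(v) for k,v in g.items()}); return g
def ray(g,u,v):
    H=g['color'].shape[0]; f=H/2/np.tan(np.radians(float(g['vertical_fov']))/2)
    T=np.array(g['world_from_camera']); d=T[:3,:3]@np.array([(u-g['cx'])/f,(v-g['cy'])/f,1]); return T[:3,3],d
def atz(g,u,v,z):
    o,d=ray(g,u,v); return o+d*(z-o[2])/d[2]
def proj(g,p):
    H=g['color'].shape[0]; f=H/2/np.tan(np.radians(float(g['vertical_fov']))/2)
    T=np.array(g['world_from_camera']); c=T[:3,:3].T@(np.array(p)-T[:3,3]); return np.array([f*c[0]/c[2]+g['cx'],f*c[1]/c[2]+g['cy']])
def load(f): return dict(np.load('pics/'+f+'.npz'))
E
python3 - <<'E'
from h import *
np.set_printoptions(suppress=True,precision=3)
print(sense())
for n in('top','scene'):
    g=snap(n,n+'1.png'); print(n,g['vertical_fov'],g['cx'],g['cy'],g['world_from_camera'])
E
```

```text
{'clock': 0.0, 'qpos': array([-1.203,  0.354,  1.634,  0.   ,  1.155, -0.002]), 'qvel': array([ 0.001, -0.   ,  0.   , -0.002, -0.   ,  0.001]), 'joint_efforts': array([  0.002, -60.523, -34.207,   0.   ,   0.009,   0.   ]), 'eef_pos': array([ 225.753, -582.384,  303.136]), 'tcp_rot': array([-3.14, -0.  ,  0.37]), 'contact_force': array([0.091, 0.2  , 0.028]), 'wrist_torque': array([-0.049,  0.018,  0.045]), 'opening': 0.9961280536923717}
top 54.19682601247057 257.1816907126393 193.51314497057186 [[  -0.002   -0.991    0.136  403.38 ]
 [  -0.999    0.008    0.042 -187.008]
 [  -0.042   -0.136   -0.99   926.532]
 [   0.       0.       0.       1.   ]]
scene 48.847356360209965 256.55884220169827 199.36102187431487 [[   0.628   -0.455    0.632  -51.29 ]
 [  -0.778   -0.375    0.504 -661.462]
 [   0.008   -0.808   -0.589  627.802]
 [   0.       0.       0.       1.   ]]
```

View pics/top1.png

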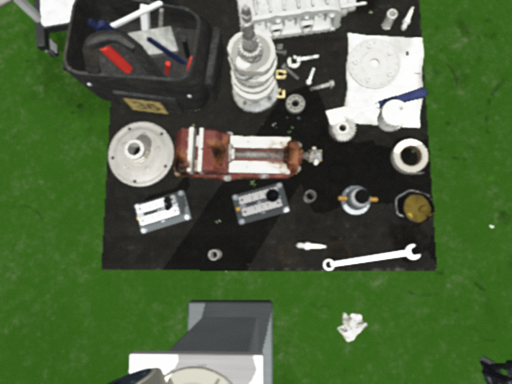

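View pics/scene1.png

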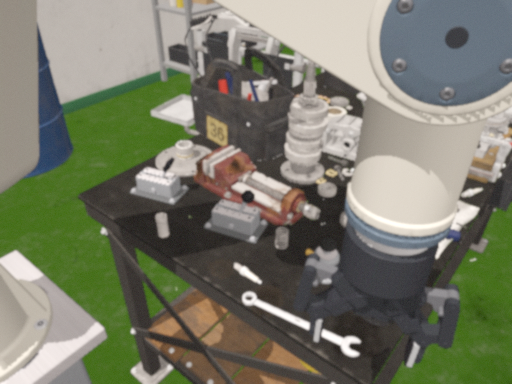

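```bash
python3 - <<'E'
from h import *
a=load('top1.png');b=load('scene1.png')
np.set_printoptions(suppress=True,precision=1)
c1=cv2.resize(a['color'][165:245,120:390],None,fx=2.9,fy=2.9,interpolation=cv2.INTER_CUBIC)
c2=cv2.resize(b['color'][135:250,120:320],None,fx=2.9,fy=2.9,interpolation=cv2.INTER_CUBIC)
c=np.zeros((c1.shape[0]+c2.shape[0],783,3),np.uint8);c[:c1.shape[0],:c1.shape[1]]=c1;c[c1.shape[0]:,:c2.shape[1]]=c2
cv2.imwrite('pics/crop1.png',c); print(c1.shape,c2.shape)
for n,u,v,z in (('chokeunit',162,210,48),('throttle',261,201,48),('primer',356,199,80),('gear?',0,0,0)): print(n,atz(a,u,v,z))
E
```

```text
(232, 783, 3) (334, 580, 3)
chokeunit [486.3  76.5  48. ]
throttle [ 506.2 -159.    48. ]
primer [ 505.4 -373.8   80. ]
gear? [1077.8  564.3    0. ]
```

View pics/crop1.png

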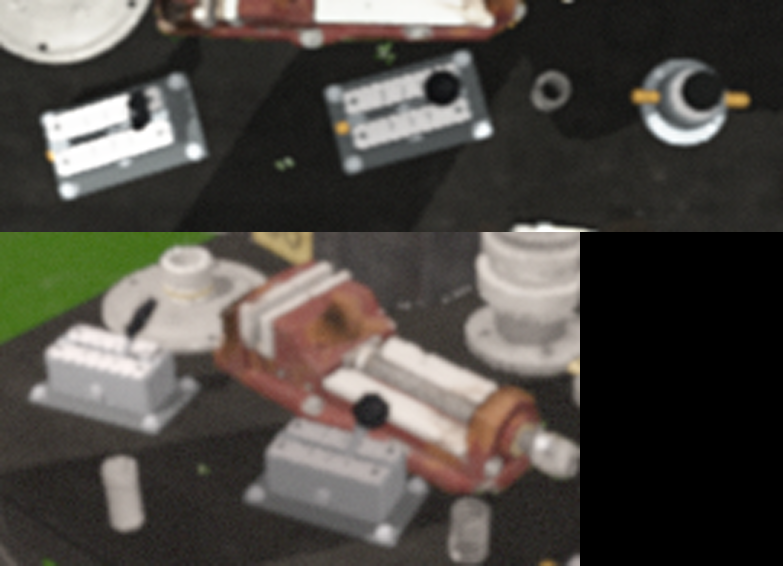

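The choke is the left unit (paddle at top-image (168,202)). The throttle is the right one (ball at (272,195)), and the primer cap is at (362,196). A spring/sleeve ring sits between the throttle and the primer.

```bash
python3 - <<'E'
from h import *
a=load('top1.png');b=load('scene1.png')
np.set_printoptions(suppress=True,precision=1)
t=lambda u,v:(120+u/2.9,165+v/2.9)
s=lambda u,v:(120+u/2.9,135+(v-232)/2.9)
def unit(c):
    P=np.array([atz(a,*t(*p),8) for p in c]) # near-right order: far-right, near-right, near-left, far-left
    ctr=P.mean(0); d=(P[2]+P[3]-P[0]-P[1])/2; e=(P[0]+P[3]-P[1]-P[2])/2
    print(ctr,'yaw',np.arctan2(-d[0],d[1]),np.arctan2(e[1],e[0]),'len',np.linalg.norm(d),np.linalg.norm(e)); return ctr,np.arctan2(-d[0],d[1])
c,y=unit([(180,80),(197,152),(68,190),(46,120)])
c2,y2=unit([(463,60),(483,130),(351,163),(333,92)])
print('paddle pred',c[:2]+38*np.array([np.sin(y),-np.cos(y)]),'seen',atz(a,*t(140,108),89), 'ball seen',atz(a,*t(441,88),90))
# triangulate paddle, ball, cap
for n,p,q in(('paddle',(140,108),(141,318)),('ball',(441,88),(371,411))):
    o1,d1=ray(a,*t(*p));o2,d2=ray(b,*s(*q)); k=np.linalg.lstsq(np.c_[d1,-d2],o2-o1,rcond=None)[0]
    print(n,o1+k[0]*d1,o2+k[1]*d2)
print('cap',atz(a,*t(704,91),80),'flange',atz(a,*t(684,101),5))
for n,p in(('ring',(310,197)),('sleeve',(214,254)),('plug',(312,246))):print(n,atz(a,*p,40))
st=sense();x,yy,_=st['eef_pos'];w=st['tcp_rot'][2]
tgt=np.array([c[0]+95*np.sin(y),c[1]-95*np.cos(y)]); d=tgt-np.array([x,yy]);print('tgt',tgt,'tool shift',d@[np.cos(w),np.sin(w)],d@[np.sin(w),-np.cos(w)],'turn z',w-y)
E
```

```text
[486.   87.6   8. ] yaw 0.2830213718120737 0.299760199268943 len 117.533013867368 63.92956311295851
[ 505.1 -156.5    8. ] yaw 0.23768112957219428 0.2583079860926727 len 114.6453043037505 62.4092786133412
paddle pred [496.6  51.1] seen [500.1  50.3  89. ] ball seen [ 513.9 -185.3   90. ]
paddle [499.8  49.7  91.4] [498.9  50.5  91.6]
ball [ 513.1 -185.3   95.9] [ 514.2 -186.4   96. ]
cap [ 511.3 -389.1   80. ] flange [ 512.4 -390.     5. ]
ring [ 515.8 -275.    40. ]
sleeve [382.7 -48.   40. ]
plug [ 400.8 -277.1   40. ]
tgt [512.5  -3.6] tool shift 476.52578325465475 -436.04337732269687 turn z 0.08674894403976824
```

Request:
drive_tool(targets=[0.476,-0.436,0.03,0,0,0.085,0,0.476,-0.436,0.03,0,0,0.085,0,0.476,-0.436,0.03,0,0,0.085,0,0.476,-0.436,0.03,0,0,0.085,0,0.476,-0.436,0.03,0,0,0.085,0,0.476,-0.436,0.03,0,0,0.085,0,0.476,-0.436,0.03,0,0,0.085,0,0.476,-0.436,0.03,0,0,0.085,0,0.476,-0.436,0.03,0,0,0.085,0,0.476,-0.436,0.03,0,0,0.085,0,0.476,-0.436,0.03,0,0,0.085,0,0.476,-0.436,0.03,0,0,0.085,0], force=20)

```text
clock: 1.1
eef_pos: [447.7, -133.1, 280.6]
tcp_rot: [3.142, -0.0, 0.285]
contact_force: [1.2, -0.2, 0.3]
opening: 0.002
```

Request:
drive_tool(targets=[0.095,-0.1,0.035,0,0,0,0,0.095,-0.1,0.035,0,0,0,0,0.095,-0.1,0.035,0,0,0,0,0.095,-0.1,0.035,0,0,0,0,0.095,-0.1,0.035,0,0,0,0,0.095,-0.1,0.035,0,0,0,0])

```text
clock: 1.6
eef_pos: [510.2, -11.7, 245.1]
tcp_rot: [-3.141, 0.002, 0.287]
contact_force: [-1.1, -0.3, 0.3]
opening: -0.003
```

```bash
python3 - <<'E'
from h import *
np.set_printoptions(suppress=True,precision=3)
g=snap('wrist','w1.png'); s=sense(); print(s['eef_pos'],s['tcp_rot'],s['contact_force'],g['world_from_camera'])
y=.287;c=np.array([487.5,87.5])
for n,p in(('paddle',(499.5,50,89)),('foot',(487.5,87.5,8)),('tip',s['eef_pos']-[0,0,73])): print(n,proj(g,p))
E
```

```text
[509.999 -12.565 245.406] [-3.142  0.001  0.286] [ 0.176 -0.119  0.477] [[  0.283  -0.92   -0.272 578.892]
 [ -0.959  -0.272  -0.08    9.269]
 [ -0.      0.284  -0.959 314.86 ]
 [  0.      0.      0.      1.   ]]
paddle [183.448 192.197]
foot [167.119 173.726]
tip [256.542 244.216]
```

View pics/w1.png

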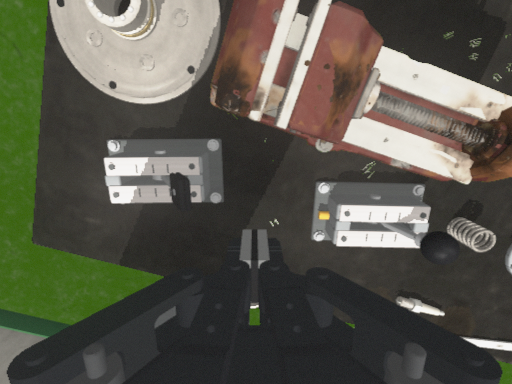

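Wrist view: paddle centre at about (179,188), foot bolts at (113,145), (213,145) and (215,199). The unit is parallel to the image rows, and the closed fingertips are at about (255,240). All of this is close to prediction.

```bash
python3 - <<'E'
from h import *
np.set_printoptions(suppress=True,precision=1)
g=load('w1.png'); A=atz(g,113,145,8);B=atz(g,213,145,8);C=atz(g,215,199,8)
print('mid A-C',(A+C)/2,'yaw',np.arctan2(-(A-B)[0],(A-B)[1]),np.linalg.norm(A-B),np.linalg.norm(B-C),'paddle',atz(g,179,188,89),'housing top ctr',atz(g,153,180,48))
P=np.array([499.5,50]);t=np.array([510,-12.6]);y=.286
for c in ([487.5,87.5],(A+C)[:2]/2): d=t-np.array(c); print('tool in unit frame x,y',d@[np.cos(y),np.sin(y)],d@[-np.sin(y),np.cos(y)])
E
```

```text
mid A-C [488.1  89.5   8. ] yaw 0.28737106557289316 112.54270695570025 63.67628007169278 paddle [502.1  54.5  89. ] housing top ctr [488.9  89.8  48. ]
tool in unit frame x,y -6.653858571151285 -102.38157141846924
tool in unit frame x,y -7.76841327157105 -104.1883780449424
```

Request:
drive_tool(targets=[0.007,0,0.03,0,0,-0.12,0,0.007,0,0.03,0,0,-0.24,0,0.007,0,0.03,0,0,-0.36,0,0.007,0,0.03,0,0,-0.48,0,0.007,0,0.03,0,0,-0.6,0,0.007,0,0.03,0,0,-0.72,0,0.007,0,0.03,0,0,-0.84,0,0.007,0,0.03,0,0,-0.96,0,0.007,0,0.03,0,0,-1.08,0,0.007,0,0.03,0,0,-1.2,0,0.007,0,0.03,0,0,-1.32,0,0.007,0,0.03,0,0,-1.44,0])

```text
clock: 2.65
eef_pos: [516.6, -12.1, 216.2]
tcp_rot: [3.141, 0.0, 1.729]
contact_force: [0.1, 0.3, -0.3]
opening: -0.002
```

Request:
drive_tool(targets=[0,0,0.02,0,0,-0.12,0,0,0,0.04,0,0,-0.13,0,0,0,0.055,0,0,-0.13,0,0,0,0.055,0,0,-0.13,0,0,0,0.055,0,0,-0.13,0])

```text
clock: 3.07
eef_pos: [516.4, -11.6, 160.7]
tcp_rot: [-3.14, -0.0, 1.853]
contact_force: [0.8, -0.8, -0.1]
opening: -0.0
```

```bash
python3 - <<'E'
from h import *
np.set_printoptions(suppress=True,precision=3)
g=snap('wrist','w2.png'); s=sense(); print(s['eef_pos'],s['tcp_rot'],s['contact_force'],s['qpos'])
y=.287;d=s['eef_pos'][:2]-[488,88.7]; print('unit frame',d@[np.cos(y),np.sin(y)],d@[-np.sin(y),np.cos(y)])
R=lambda p:(488+p[0]*np.cos(y)-p[1]*np.sin(y),88.7+p[0]*np.sin(y)+p[1]*np.cos(y),p[2])
for p in((0,-38,89),(0,-46,104),(0,0,48)):print(p,proj(g,R(p)))
E
```

```text
[517.156 -11.447 161.39 ] [3.141 0.    1.853] [-0.649 -0.747 -0.116] [-0.025  0.377  1.979 -0.     0.785 -0.307]
unit frame -0.3854215586951712 -104.30378280638486
(0, -38, 89) [255.684 127.663]
(0, -46, 104) [255.837 146.747]
(0, 0, 48) [255.29   61.358]
```

View pics/w2.png

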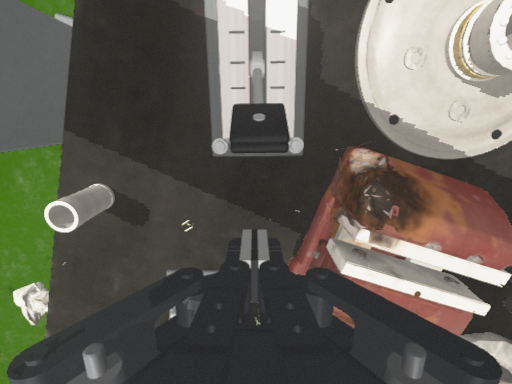

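Aligned: paddle centre at (259,125), fingertips at (256,240), on the same line. Now the push, along tool +x.

Request:
drive_tool(targets=[0.02,0.001,0,0,0,0,0,0.032,0.001,0,0,0,0,0,0.04,0.001,0,0,0,0,0,0.047,0.001,0,0,0,0,0,0.054,0.001,0,0,0,0,0,0.061,0.001,0,0,0,0,0,0.068,0.001,0,0,0,0,0,0.075,0.001,0,0,0,0,0,0.082,0.001,0,0,0,0,0,0.089,0.001,0,0,0,0,0,0.096,0.001,0,0,0,0,0,0.102,0.001,0,0,0,0,0])

```text
clock: 4.12
eef_pos: [489.2, 87.9, 160.5]
tcp_rot: [-3.141, 0.001, 1.856]
contact_force: [1.4, -5.1, -3.6]
opening: -0.001
```

Request:
drive_tool(targets=[0.005,0,0,0,0,0,0,0.01,0,0,0,0,0,0,0.014,0,0,0,0,0,0,0.014,0,0,0,0,0,0])

```text
clock: 4.45
eef_pos: [485.3, 102.0, 160.6]
tcp_rot: [-3.141, -0.0, 1.855]
contact_force: [0.3, -0.4, -0.3]
opening: 0.001
```

```bash
python3 - <<'E'
from h import *
np.set_printoptions(suppress=True,precision=3)
g=snap('wrist','w3.png'); s=sense(); print(s['eef_pos'],s['tcp_rot'],s['contact_force'])
y=.287;d=s['eef_pos'][:2]-[488,88.7]; print('unit frame',d@[np.cos(y),np.sin(y)],d@[-np.sin(y),np.cos(y)])
E
```

```text
[485.482 101.691 160.65 ] [-3.142 -0.     1.855] [-0.774 -0.233  0.266]
unit frame 1.2619583485951134 13.172238716831846
```

View pics/w3.png

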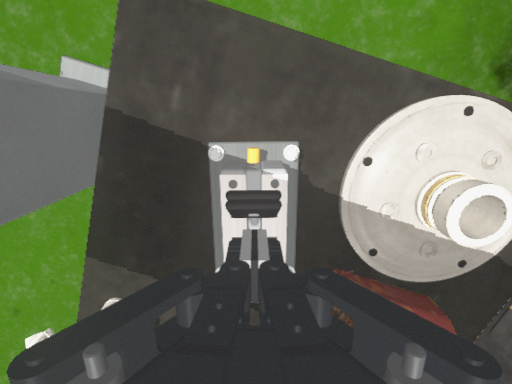

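The lever has left the finger: force is about 0 and the paddle is at (253,204), ahead of the tip. I'll nudge on gently to confirm it is on the stop.

```bash
python3 - <<'E'
from h import *
np.set_printoptions(suppress=True,precision=1)
g=load('w3.png');y=.287
R=lambda p:(488+p[0]*np.cos(y)-p[1]*np.sin(y),88.7+p[0]*np.sin(y)+p[1]*np.cos(y),p[2])
for a in(.2,.3,.4,.5): print(a,[proj(g,R((0,r*np.sin(a),20+r*np.cos(a)))) for r in(79,96)])
E
```

```text
0.2 [array([251.7, 249.1]), array([251.3, 259.2])]
0.3 [array([251.7, 234.8]), array([251.3, 239.5])]
0.4 [array([251.6, 220.3]), array([251.3, 219.5])]
0.5 [array([251.6, 205.9]), array([251.3, 199.9])]
```

Request:
drive_tool(targets=[0.003,0,0,0,0,0,0,0.005,0,0,0,0,0,0,0.007,0,0,0,0,0,0,0.007,0,0,0,0,0,0])

```text
clock: 4.83
eef_pos: [483.6, 108.1, 160.7]
tcp_rot: [3.142, -0.0, 1.855]
contact_force: [-0.8, -0.2, 0.0]
opening: 0.003
```

The picture matches the 0.5 rad lean predicted for the second stop (row 206 predicted, 204 seen). Retreat, rise and go over the primer.

Request:
drive_tool(targets=[-0.02,0,0,0,0,0,0,-0.03,0,-0.03,0,0,0,0,-0.03,0,-0.07,0,0,0,0,-0.06,-0.005,-0.1,0,0,0,0,-0.1,-0.02,-0.1,0,0,0,0,-0.485,-0.112,-0.1,0,0,0,0,-0.485,-0.112,-0.1,0,0,0,0,-0.485,-0.112,-0.1,0,0,0,0,-0.485,-0.112,-0.1,0,0,0,0,-0.485,-0.112,-0.1,0,0,0,0,-0.485,-0.112,-0.1,0,0,0,0,-0.485,-0.112,-0.1,0,0,0,0])

```text
clock: 5.83
eef_pos: [506.4, -285.5, 260.7]
tcp_rot: [3.141, 0.0, 1.854]
contact_force: [0.9, 1.0, 0.7]
opening: -0.004
```

Request:
drive_tool(targets=[-0.04,-0.01,0,0,0,0,0,-0.08,-0.02,0.01,0,0,0,0,-0.1,-0.024,0.04,0,0,0,0,-0.1,-0.024,0.05,0,0,0,0,-0.1,-0.024,0.05,0,0,0,0,-0.1,-0.024,0.05,0,0,0,0])

```text
clock: 6.33
eef_pos: [511.3, -385.3, 210.0]
tcp_rot: [-3.14, -0.002, 1.854]
contact_force: [0.3, -0.0, 1.4]
opening: 0.005
```

```bash
python3 - <<'E'
from h import *
np.set_printoptions(suppress=True,precision=2)
g=snap('wrist','w4.png'); s=sense(); p=s['eef_pos'];print(p,s['tcp_rot'],s['contact_force'])
for z in(80,):print('cap pred',proj(g,(511.5,-389.5,z)),'tip axis at z',z,proj(g,(p[0],p[1],z)), 'tip',proj(g,p-[0,0,73]))
E
```

```text
[ 511.94 -385.18  211.06] [-3.14 -0.    1.86] [ 0.77 -0.55  0.45]
cap pred [253.04 216.53] tip axis at z 80 [255.1  211.74] tip [255.23 245.76]
```

View pics/w4.png

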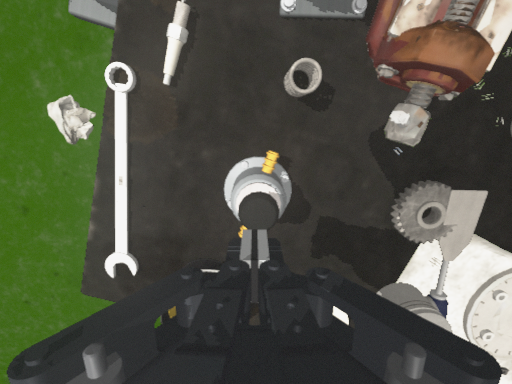

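Cap at about (259,211), 40 px across. The tool axis at that height is (255,212), so the cap is 3 mm to tool +y. Correct and descend.

Request:
drive_tool(targets=[0,0.003,0.02,0,0,0,0,0,0.003,0.04,0,0,0,0,0,0.003,0.05,0,0,0,0,0,0.003,0.055,0,0,0,0,0,0.003,0.059,0,0,0,0,0,0.003,0.062,0,0,0,0,0,0.003,0.065,0,0,0,0,0,0.003,0.067,0,0,0,0,0,0.003,0.067,0,0,0,0])

```text
clock: 7.13
eef_pos: [515.2, -385.0, 144.2]
tcp_rot: [3.141, 0.0, 1.855]
contact_force: [0.5, 4.8, 5.4]
opening: 0.005
```

Request:
drive_tool(targets=[0,0,0.0015,0,0,0,0,0,0,0.003,0,0,0,0,0,0,0.004,0,0,0,0,0,0,0.004,0,0,0,0])

```text
clock: 7.47
eef_pos: [515.2, -385.0, 140.5]
tcp_rot: [3.141, 0.0, 1.855]
contact_force: [-0.2, 4.6, 8.1]
opening: -0.0
```

Request:
drive_tool(targets=[0,0,0.001,0,0,0,0,0,0,0.002,0,0,0,0,0,0,0.002,0,0,0,0])

```text
clock: 7.72
eef_pos: [515.3, -385.1, 140.2]
tcp_rot: [3.14, 0.001, 1.855]
contact_force: [-4.4, 7.2, 20.8]
opening: 0.006
```

On the hard stop: the force jumped to 21 N and the tool moved only 0.3 mm. Now release, rise and check.

Request:
drive_tool(targets=[0,0,-0.005,0,0,0,0,0,0,-0.012,0,0,0,0,0,0,-0.02,0,0,0,0,0,0,-0.04,0,0,0,0,0,0,-0.07,0,0,0,0,0,0,-0.1,0,0,0,0,-0.04,-0.05,-0.13,0,0,0,0,-0.08,-0.09,-0.15,0,0,0,0,-0.12,-0.12,-0.16,0,0,0,0,-0.12,-0.12,-0.16,0,0,0,0,-0.12,-0.12,-0.16,0,0,0,0])

```text
clock: 8.63
eef_pos: [430.9, -538.9, 300.4]
tcp_rot: [-3.141, 0.005, 1.852]
contact_force: [0.3, -0.0, 0.9]
opening: -0.0
```

```bash
python3 - <<'E'
from h import *
np.set_printoptions(suppress=True,precision=2)
g=snap('top','top2.png'); b=snap('scene','scene2.png'); s=sense(); print(s['eef_pos'],s['contact_force'])
a=load('top1.png')
f=lambda i:cv2.resize(i[165:270,120:390],None,fx=2.6,fy=2.6,interpolation=cv2.INTER_CUBIC)
cv2.imwrite('pics/cmp.png',np.vstack([f(a['color']),f(g['color'])]))
E
```

```text
[ 431.73 -536.87  298.94] [ 0.73  0.13 -0.44]
```

View pics/cmp.png

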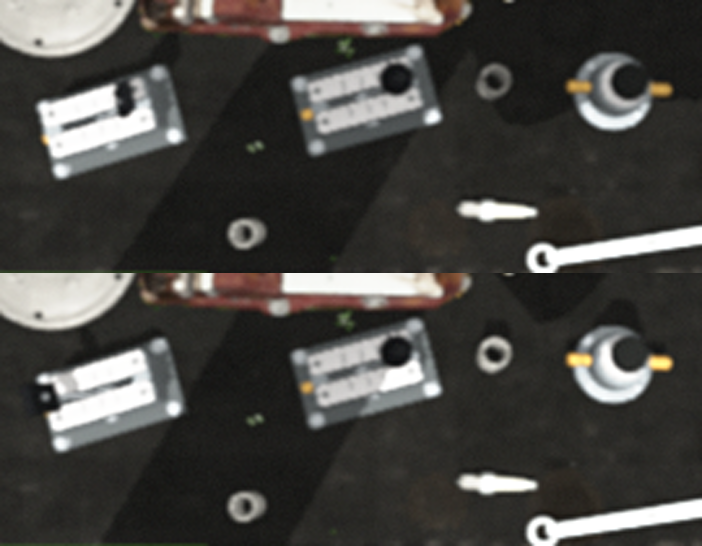

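View pics/scene2.png

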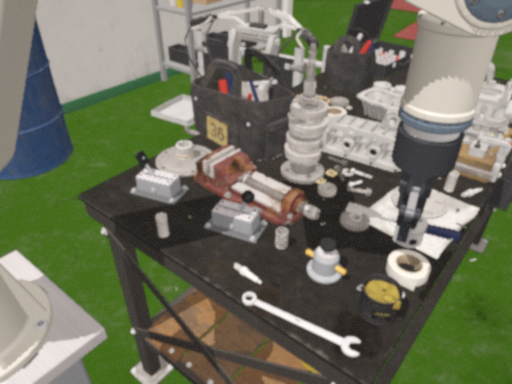

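Top comparison: the paddle went from (125,97) to (45,397−273=124), which is full choke. The throttle ball (396,79), cap (629,81) and loose parts are unchanged, and the arm is clear.

```bash
python3 -c "
from rig import *
print(sense()['qvel']); print(sign_off())"
```

```text
[ 0.05206277  0.00037074  0.05323377  0.02470693 -0.00533964  0.02754169]
the job is handed in; nothing more can be done
None
```

The choke is at full and the primer has been pumped once, in that order. I handed the job in at about 9 s on the clock; no verdict is reported.

- **Choke:** I pushed the lever left with the shut fingertips on one face only, through the notch, until it snapped over. In the wrist view the paddle sat at row 204, against 206 predicted for the second stop. A further 6 mm forward met no contact, so I confirmed the stop by picture only, not by feel.
- **Primer:** I pressed the plunger onto its stop. The force rose from 8 to 21 N while the tool moved only 0.3 mm. I then released it, and the top view shows the cap back at its starting position.
- **Left alone:** In the last top and scene pictures the throttle ball, spring, sleeve and plug stand where they were. I did not compare the gear's position before and after, but the arm never went low near it.
- **Forces:** The highest contact force reported at the end of a move was about 22 N.
- **At hand-in:** The arm was clear of everything. The joints still showed small residual speeds of about 0.05 rad/s.

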